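Lock the decorating turntable by feel

ROBOT

A 6-joint arm with a two-finger parallel gripper is mounted at the origin on the work surface. World frame = base frame: x ahead of the robot, y to its left, z up, the work surface at z = 0. Lengths are in m, angles in rad, forces in N, time in s.
With the tool pointing down it reaches from about 0.35 to 0.85 m from the base axis. Payload 8.1 kg.
Tool frame: the origin (TCP) lies on the centre line of the jaws, within the pads' length; the fingertips stand robot.tips_ahead ahead of it and the grasp point (between the pads) lies 6 mm ahead of it (robot.tips_ahead is the distance from the TCP to the fingertips, in m); z points along the fingers, y is the line along which they close (so a half turn about z gives the same grasp; the last joint's range is limited). The gripper opens to 93 mm and grips with 3 to 60 N. Pads are 15 mm wide; open, the fingers measure 128 mm over their backs; the gripper's body (75 mm by 188 mm) begins 65 mm behind the grasp point.
Start: joints at [-1.243, 0.13, 1.488, -0, 1.523, -0.085], TCP at [0.241, -0.55, 0.244] pointing down, gripper open.
Joint ranges: [-2.96, 2.96], [-0.89, 2.26], [0.02, 2.5], [-1.34, 4.48], [0, 2.73], [-2.66, 2.66]. Speed limits (rad/s): [2.39, 2.39, 2.79, 3.14, 3.14, 3.14].

INTERFACE

Orientations are given as a rotation vector (axis times angle).
In Python, from plant import robot gives the robot as it stands.
- The arm moves only by the tool apply_moves, never from a script. Its arguments are lists of equal length, an entry for each row: "delta_pos": the shift along the tool's x, y, z in cm, a list of three; "twist": the turn about the tool's z in rad. A call has 1 to 8 rows; each row shifts and turns the commanded pose from where the row before left it, along the tool's axes as they then stand; what a row does not reach is not made up. A row lasts 1/8 s, in which the tool goes at most 62.5 mm and 10.7 degrees, less where a joint would pass 70% of its speed; a pose out of reach is approached as far as the arm can. A call with a gripper value outside its range is refused whole. "gripper" is the finger opening in cm, from 0 to 9.3, set as the call begins (left out, the last holds). The fingers move at their own pace and stop on an object; "squeeze" is the grip in N (left out, the last holds). Time passes only in rows, so rows that do not move let the fingers close. It gives the time, the measured TCP pose, the force, the opening and the grip force at its end, in the units of the state.
- robot.read_state(): the state, without advancing time (a new reading comes with each control period).
- robot.read_camera(name): name is "scene" or "top" or "wrist"; returns a dict with "frame" (420x560x3 uint8, red, green, blue), "vertical_fov" (degrees; the focal length in pixels is half the picture's height over the tangent of half this angle, whatever the lens; pixels are square), "cx", "cy" (the principal point, pixels), "R" (3x3) and "t" (3): a world point X has camera coordinates R X + t. Camera axes: x right, y down, z forward; pixel columns grow to the right and rows downward; lengths in m; the calibration is good to about 2 mm. The wrist camera is an equidistant fisheye: a pixel r from the principal point sees the ray r / f radians off the axis. A picture is of the moment at which its call begins. There is no depth.
- robot.close_job(): hands the job in; it is judged then, once.
The state is a dict: "t": time; "q": joint angles; "dq": joint speeds; "joint_torque": joint torques, N m; "tool_pos": TCP position; "orientation": TCP orientation; "force": force on the tool from outside, world axes, zero at the start; "wrist_torque": the same for the moment, N m; "opening": finger opening in m; "gripper_force": force on a finger pad.
Only numpy, scipy, OpenCV 4.12 (cv2) and the standard library are available. Lean on these libraries where they do the work, as an engineer would, in place of code of your own. Each camera call takes 0.05 s, during which the arm holds its last target. There are 200 camera calls.

TASK

Lock the potter's turntable for painting: put the red-handled lock pin upright into the hole in the octagonal head, then turn the head anticlockwise (seen from above) until the pin finds the hidden hole in the index plate underneath, so that it drops fully home with its red grip sitting down on the head. Turn gently, stop as soon as you feel the head lock and do not force it; keep the cup standing in the middle of the head, and leave the other pottery and the brush where they are.

Things in the scene. Friction and masses are not known exactly. Their poses are not given: they have to be found in the camera images.
- wheel: white octagonal head of the turntable, 226 mm across flats with its blue skirt, 20 mm thick, top 69 mm above the table. Origin on the turning axis at the head's underside (z = 49 mm); z up; x points from the axis to the lock hole. Turns stiffly (about 1 N at the post), stays where left; free for about 1.8 rad or more anticlockwise of its start
- wheel_hole (a point): centre of the lock hole at the top face of the head: a 14 mm vertical through hole, chamfered 1.5 mm, 88 mm from the axis; axes as the wheel's
- post_top (a point): top centre of the upright brass steering post on the head, 16 mm in diameter and 45 mm tall above the head, 88 mm from the axis, straight across the axis from the lock hole
- pin: lock pin: steel shaft 12 mm in diameter, 38 mm long (tip bevelled 2.5 mm), under a red cylindrical grip 22 mm in diameter, 38 mm tall; about 100 g. Origin at the tip, z up along the pin, grip from z = 38 to 76 mm. Tip on the index plate: grip 15 mm above the head; fully home: grip sits on the head. Starts upright in the wooden rest
- pin_rest: wooden block 75 x 75 x 50 mm with a 14.5 mm hole, 42 mm deep, in the middle of its top, holding the pin; fixed. Origin at the centre of the underside
- cup_work: small painted cup standing on the middle of the head, 68 mm across the rim, 66 mm tall, loose. Origin at the centre of its foot, z up
- cup_green: painted cup with a green rim, 80 mm across, 85 mm tall, on the table; origin at the centre of its foot
- cup_blue: painted cup with a blue rim, 76 mm across, 80 mm tall, on the table; origin at the centre of its foot
- lidded_jar: lidded white sugar jar with red and blue bands, 72 mm across, 96 mm tall; origin at the centre of its foot
- brush: paint brush 180 mm long lying on the table; origin near its middle, x along it
- turntable: fixed dark drum under the head; origin at its foot's centre, its yaw tells nothing. On it, hidden 3 mm under the head, lies a flat fixed steel index plate (top at z = 46 mm, 16 mm thick) with one 16.5 mm hole, 88 mm from the axis, closed below. That hole lies 0.4 to 1.9 rad anticlockwise of where the lock hole starts; nothing shows where
There are look-alikes about, which are no part of the job. Leave any green, pink or yellow look-alike of the pin alone.

How it is judged:
At the end, for the whole second after the job is handed in: the pin stands upright (within 0.2 rad) through head and index plate, its grip within 5 mm of the head's top and within 6 mm of the lock hole's axis, pin and head at rest; the cup stands upright on the head within 30 mm of its middle (z of pin in the frame of wheel_hole below -0.033 m and horizontal distance between pin and wheel_hole below 0.006 m and angle between pin's own z axis and vertical below 0.2 rad and linear speed of pin below 0.02 m/s and angular speed of wheel below 0.05 rad/s and horizontal distance between cup_work and wheel below 0.03 m and angle between cup_work's own z axis and vertical below 0.1 rad and height (world z) of cup_work above 0.06 m); the robot touches nothing.
It fails at once if the head is forced: more than 40 N between gripper and head (contact force between the arm and wheel above 40 N).
It fails at once if the head is forced: more than 40 N between fingers and head (contact force between the fingers and wheel above 40 N).
It fails at once if the pin is forced: more than 60 N between pin and head (contact force between pin and wheel above 60 N).
It fails at once if the cup on the head is knocked over (angle between cup_work's own z axis and vertical above 0.4 rad).
It fails at once if another piece of pottery or the brush is moved more than 25 mm (distance of any of cup_green, cup_blue, lidded_jar, brush from where it was at the start of the episode above 0.025 m).
It also fails if it takes over 72 s, if anything falls off the work surface, if the arm or the gripper's body presses on something with over 40 N, if the wrist force passes 120 N, or if a joint passes its speed limit or range.

## Working session

There is one attempt and no reset: what is moved stays moved. The work goes in short steps, Python scripts to look and compute and a tool call to move; the robot and the scene stay as the last step left them, time stands still between calls to the robot, and variables do not carry over. Pictures are saved under pics/ and viewed, at most 10 in all, crops included, and the job is handed in when it is done.

Besides the shell and the picture viewer there is one more tool, called after "Call:" by a JSON object that holds its "api" and its "payload". apply_moves: Moves the arm, as the interface text tells. Its arguments: {"type":"object","properties":{"delta_pos":{"type":"array"},"twist":{"type":"array"},"gripper":{"type":"number"},"squeeze":{"type":"number"}},"required":["delta_pos","twist"]}

```bash
mkdir -p pics
cat > h.py <<'E'
import numpy as np, cv2
from plant import robot
def snap(n,f):
    c=robot.read_camera(n); cv2.imwrite(f'pics/{f}.png',c['frame'][:,:,::-1]); 
    np.savez(f'pics/{f}.npz',**{k:v for k,v in c.items()}); return c
def ray(c,u,v,z):
    f=210/np.tan(np.radians(float(c['vertical_fov']))/2)
    a=np.array([u-c['cx'],v-c['cy']],float)
    d=np.array([a[0]/f,a[1]/f,1.])
    R=c['R'];o=-R.T@c['t'];w=R.T@d
    return o+w*(z-o[2])/w[2]
def proj(c,X):
    f=210/np.tan(np.radians(float(c['vertical_fov']))/2)
    p=c['R']@np.array(X)+c['t']; return p[0]/p[2]*f+c['cx'],p[1]/p[2]*f+c['cy']
E
python3 - <<'E'
from h import *
a=snap('top','top1');b=snap('scene','scene1')
for c in(a,b): print(c['vertical_fov'],c['cx'],c['cy'],-c['R'].T@c['t'],c['R'][2])
s=robot.read_state();print(s,robot.tips_ahead)
E
```

```text
57.750379217368085 279.8061184471087 206.60588031134012 [0.45898498 0.02713337 1.03035108] [ 1.49867115e-01  5.58817303e-05 -9.88706147e-01]
56.13136706665316 281.47257398389706 205.8913336614811 [ 1.16382888 -0.32467342  0.74059024] [-0.6228319   0.38379703 -0.68174795]
{'t': 0.1, 'q': array([-1.24343066e+00,  1.31079774e-01,  1.48917335e+00, -2.89201587e-06,
        1.52300897e+00, -8.53826776e-02]), 'dq': array([-3.94348858e-04,  2.00986279e-04, -1.85755500e-03,  4.48757079e-05,
       -7.00984928e-04,  1.09219384e-03]), 'joint_torque': array([ 1.02953421e-03, -5.61343074e+01, -4.93094194e+01,  7.71120843e-02,
        2.91671633e-02, -5.83724864e-05]), 'tool_pos': array([ 0.24055211, -0.549147  ,  0.24269419]), 'orientation': array([-3.07330728e+00, -6.43411870e-01,  3.20845047e-04]), 'force': array([ 0.50067317, -0.07385269,  0.32553299]), 'wrist_torque': array([0.01840302, 0.03345499, 0.03603906]), 'gripper_force': 0.0, 'opening': 0.09299873639888549} 0.025
```

View pics/top1.png

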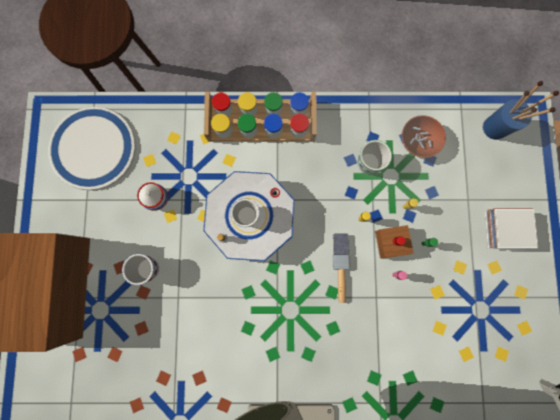

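View pics/scene1.png

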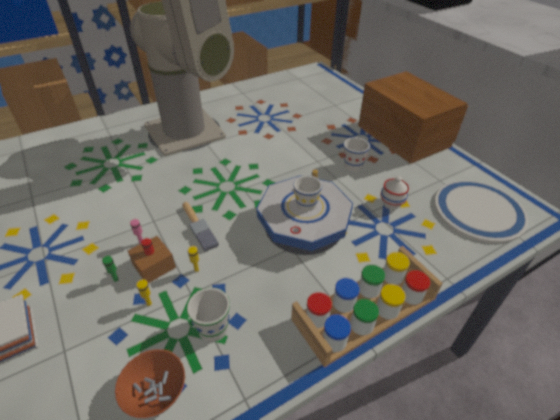

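Top view: head centre near (249,216), hole near (275,193), post near (222,238), and the red pin in its block near (400,241). Green, pink and yellow look-alikes stand around the block, and the brush is at (341,265). I'll enlarge this for exact pixels.

Run:
```python
from h import *
c=np.load('pics/top1.npz');im=cv2.imread('pics/top1.png')
a=cv2.resize(im[165:270,195:305],None,fx=5,fy=5,interpolation=cv2.INTER_CUBIC)[:, :400*2]
b=cv2.resize(im[190:295,375:445],None,fx=3.5,fy=5*.7,interpolation=cv2.INTER_CUBIC)
o=np.zeros((525,800,3),np.uint8);o[:,:550]=a;o[:b.shape[0],552:552+b.shape[1]]=b
cv2.imwrite('pics/crop1.png',o)
for n,u,v,z in[('head',249,216,.069),('hole',275,193,.069),('post',222,238,.114),('pin',400,241,.084),('rest',395,242,.05)]:print(n,ray(c,u,v,z))
hsv=cv2.cvtColor(im,cv2.COLOR_BGR2HSV);m=((hsv[...,0]<6)|(hsv[...,0]>174))&(hsv[...,1]>190)&(hsv[...,2]>90)
n,l,s,ce=cv2.connectedComponentsWithStats(m.astype(np.uint8))
for i in range(1,n):
  if s[i,4]>8:print(s[i],ce[i])
```

```text
head [0.58058757 0.10557059 0.069     ]
hole [0.64004295 0.0395035  0.069     ]
post [0.52164843 0.16619249 0.114     ]
pin [ 0.51597943 -0.2707732   0.084     ]
rest [ 0.5154738  -0.26851634  0.05      ]
[212  93  18  17 233] [220.42060086 101.45922747]
[292 123   6   8  15] [293.93333333 126.66666667]
[393 236  13   9  92] [399.04347826 240.44565217]
```

View pics/crop1.png

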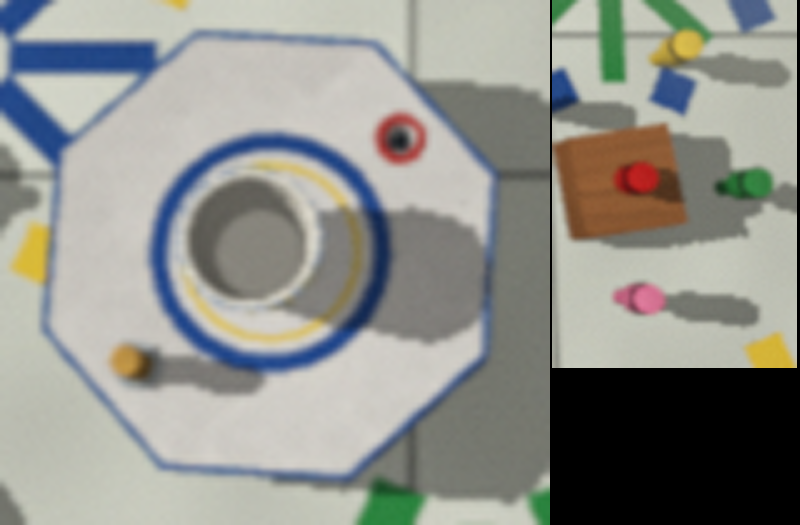

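The enlarged view shows the red ring of the hole at about (274.6,192.2). The post top is at (220.2,236.8), the blue ring centre at (248.6,215) and the red grip top at (400.7,240.8). The block is clear around the pin.

Run:
```python
from h import *
c=np.load('pics/top1.npz');s=np.load('pics/scene1.npz')
H=ray(c,274.6,192.2,.069);P=ray(c,220.2,236.8,.114);A=ray(c,248.6,215,.069)
print('H',H,'P',P,'A',A,'mid',(H+P)/2,np.linalg.norm(H[:2]-P[:2]))
G=ray(c,400.7,240.8,.088)
print('grip',G,'cup rim',ray(c,195+252/5-.4,165+240/5-.4,.135))
b=np.array([[556,143],[667,126],[687,222],[572,240]])
for u,v in b: print('rest',ray(c,375+(u-552)/3.5-.4,190+v/3.5-.4,.05))
for n,u,v in[('green',432,242),('pink',402,275),('yel',413,203)]:print(n,ray(c,u,v,.07))
print('scene hole',ray(s,295.5,230,.069),proj(s,H),proj(s,G),proj(s,P))
im=cv2.imread('pics/scene1.png');hsv=cv2.cvtColor(im,cv2.COLOR_BGR2HSV)
o=np.zeros((600,800,3),np.uint8)
a=cv2.resize(im[165:265,245:365],None,fx=4,fy=4,interpolation=cv2.INTER_CUBIC);o[:400,:480]=a
d=cv2.resize(im[225:285,120:180],None,fx=5,fy=5,interpolation=cv2.INTER_CUBIC);o[:300,490:790]=d
cv2.imwrite('pics/crop2.png',o)
from scipy.spatial.transform import Rotation as R
print(R.from_rotvec(robot.read_state()['orientation']).as_matrix().round(3))
```

```text
H [0.64213291 0.04053334 0.069     ] P [0.52453426 0.17058532 0.114     ] A [0.58315265 0.106618   0.069     ] mid [0.58333358 0.10555933 0.0915    ] 0.17533670606469753
grip [ 0.51623011 -0.27126598  0.088     ] cup rim [0.58037358 0.10976879 0.135     ]
rest [ 0.54519902 -0.22021511  0.05      ]
rest [ 0.55772023 -0.30264955  0.05      ]
rest [ 0.4873243  -0.31367562  0.05      ]
rest [ 0.47434893 -0.2291575   0.05      ]
green [ 0.5142604 -0.3555399  0.07     ]
pink [ 0.43258918 -0.27610737  0.07      ]
yel [ 0.61364169 -0.31302716  0.07      ]
scene hole [0.63805374 0.03913161 0.069     ] (np.float64(296.93921478195773), np.float64(230.8727002605956)) (np.float64(147.4461278688867), np.float64(241.00943942064964)) (np.float64(315.514471218701), np.float64(171.64259062664087))
[[ 0.916  0.401 -0.001]
 [ 0.401 -0.916  0.002]
 [ 0.    -0.002 -1.   ]]
```

View pics/crop2.png

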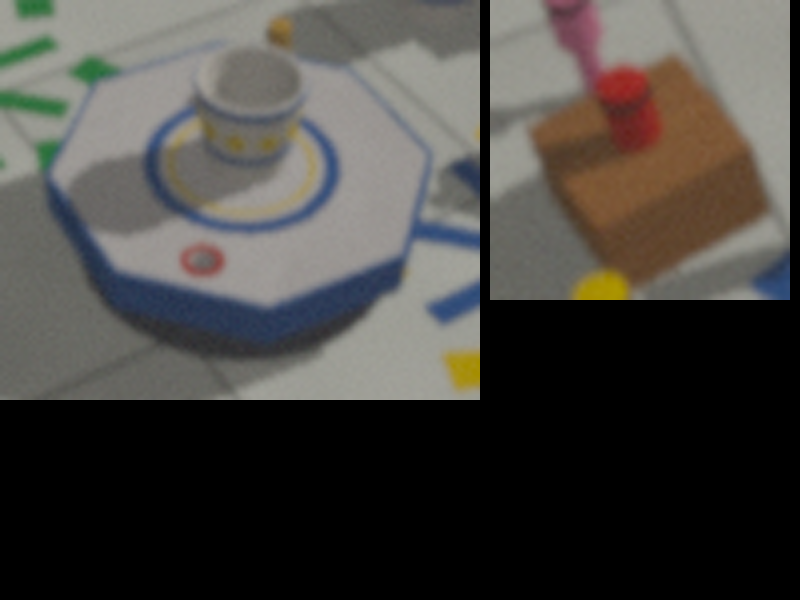

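Scene crop: the hole is at about (295.1,229.9), where the top-view estimate projects to (296.9,230.9). The grip top is at (146.4,241), predicted (147.4,241). That agrees within a few mm, so I'll go above the pin.

Call:
{"api": "apply_moves", "payload": {"delta_pos": [[4.55, -1.8, 0.5], [4.55, -1.8, 0.5], [4.55, -1.8, 1], [4.55, -1.8, 1], [4.55, -1.8, 1], [4.55, -1.8, 1.5], [4.55, -1.8, 1.5], [4.5, -1.9, 1.5]], "twist": [0, 0, 0, 0, 0, 0, 0, 0], "gripper": 5, "squeeze": 20}}

```text
t: 1.1
tool_pos: [0.5163, -0.2695, 0.1578]
orientation: [-3.075, -0.644, 0.001]
force: [0.4, 0.2, 0.1]
opening: 0.0501
gripper_force: 0.0
```

Call:
{"api": "apply_moves", "payload": {"delta_pos": [[0, 0, 0.8], [0, 0, 0]], "twist": [0, 0]}}

```text
t: 1.35
tool_pos: [0.5147, -0.2706, 0.1494]
orientation: [-3.073, -0.645, 0.003]
force: [0.4, 0.2, 1.9]
opening: 0.0497
gripper_force: 0.0
```

Run:
```python
from h import *
c=snap('wrist','w1');s=robot.read_state()
print(s['tool_pos'],c['vertical_fov'],c['cx'],c['cy'],-c['R'].T@c['t'],c['R'])
def wproj(c,X):
    f=210/np.tan(np.radians(float(c['vertical_fov']))/2);p=c['R']@np.array(X)+c['t']
    r=np.hypot(*p[:2]);th=np.arctan2(r,p[2]);return c['cx']+p[0]/r*f*th,c['cy']+p[1]/r*f*th
print(wproj(c,[.5162,-.2713,.088]), wproj(c,[s['tool_pos'][0],s['tool_pos'][1],.088]))
```

```text
[ 0.51475685 -0.27137185  0.15020699] 65.70646984690485 273.2694422084294 207.91942369565368 [ 0.58992394 -0.23803496  0.2907073 ] [[ 0.40172509 -0.91575908 -0.00150099]
 [-0.87488655 -0.38427832  0.29479432]
 [-0.27053738 -0.11711308 -0.95555955]]
(np.float64(274.98521045335406), np.float64(234.06192661780096)) (np.float64(274.2165569542867), np.float64(235.92630291286304))
```

View pics/w1.png

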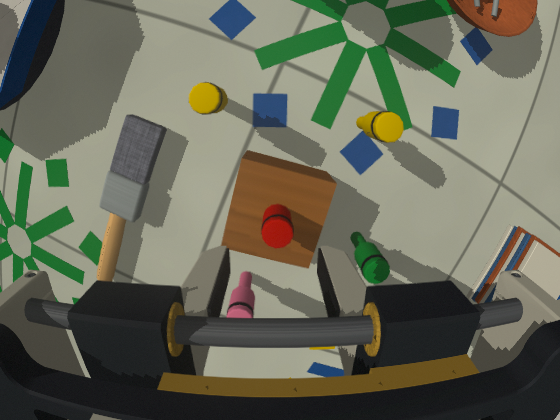

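Wrist view: the red grip top is at about (277,231), where the TCP column projects to (274,236). The offset is about 2 mm in each axis. Next I correct that, go down and close.

Call:
{"api": "apply_moves", "payload": {"delta_pos": [[0.2, 0.15, 1.8], [0, 0, 2], [0, 0, 2], [0, 0, 1], [0, 0, 0], [0, 0, 0]], "twist": [0, 0, 0, 0, 0, 0]}}

```text
t: 2.15
tool_pos: [0.5184, -0.2717, 0.0833]
orientation: [3.074, 0.644, 0.001]
force: [0.6, -0.0, 0.1]
opening: 0.0498
gripper_force: 0.0
```

Call:
{"api": "apply_moves", "payload": {"delta_pos": [[0, 0, 0], [0, 0, 0], [0, 0, 0], [0, 0, 0], [0, 0, 0]], "twist": [0, 0, 0, 0, 0], "gripper": 1}}

```text
t: 2.78
tool_pos: [0.5181, -0.2716, 0.0829]
orientation: [3.075, 0.644, 0.001]
force: [-0.3, -0.2, 1.2]
opening: 0.0216
gripper_force: 20.0
```

Call:
{"api": "apply_moves", "payload": {"delta_pos": [[0, 0, -3], [0, 0, -3], [0, 0, -3], [0, 0, -1], [4, -4, 0], [4, -4, 0], [4, -4, 0], [4, -4, 0]], "twist": [0, 0, 0, 0, 0, 0, 0, 0]}}

```text
t: 3.78
tool_pos: [0.6002, -0.059, 0.1812]
orientation: [-3.074, -0.643, 0.002]
force: [0.3, -1.2, -0.9]
opening: 0.0216
gripper_force: 20.0
```

Call:
{"api": "apply_moves", "payload": {"delta_pos": [[3.5, -3.5, 0], [3, -3, 0], [1.1, -1.1, 0.8], [0, 0, 0], [0, 0, 0]], "twist": [0, 0, 0, 0, 0]}}

```text
t: 4.4
tool_pos: [0.6388, 0.0379, 0.1739]
orientation: [3.075, 0.642, -0.002]
force: [-0.5, -0.5, -0.0]
opening: 0.0215
gripper_force: 20.0
```

Run:
```python
from h import *
print(robot.read_state()['tool_pos'])
a=snap('scene','scene2');b=snap('top','top2');w=snap('wrist','w2')
print(robot.read_state()['tool_pos'])
o=np.zeros((600,800,3),np.uint8)
f=lambda c,v0,v1,u0,u1,k:cv2.resize(c['frame'][v0:v1,u0:u1,::-1],None,fx=k,fy=k,interpolation=cv2.INTER_CUBIC)
o[:320,:320]=f(a,180,260,250,330,4)
o[:320,330:650]=f(b,145,225,240,320,4)
o[330:600,:480]=f(w,140,275,180,420,2)
cv2.imwrite('pics/crop3.png',o)
```

```text
[0.63884936 0.0378976  0.17390531]
[0.63937386 0.03790092 0.1748968 ]
```

View pics/crop3.png

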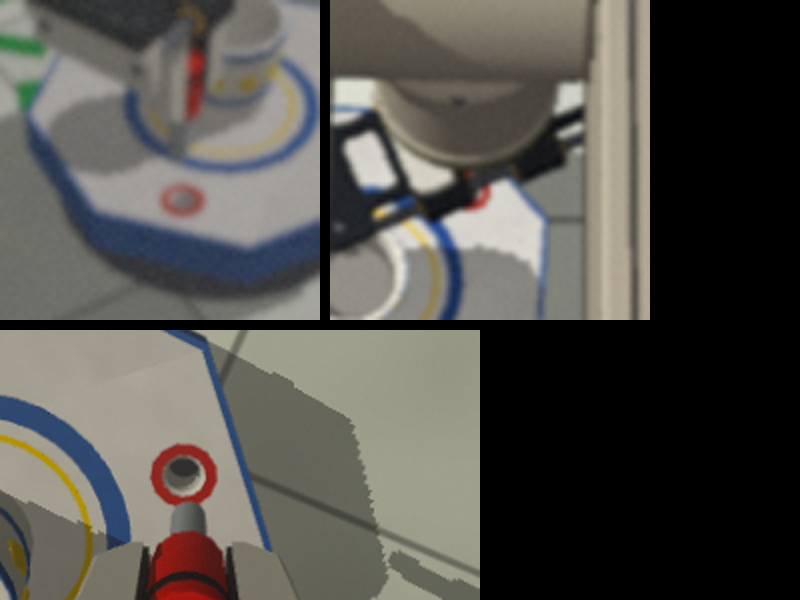

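Wrist crop: hole centre at about (272,212) in full-picture pixels, the shaft centre line at u≈274 and the tip's upper edge at v≈226.5. I'll compute both positions from these.

```bash
cat >> h.py <<'E'
def wproj(c,X):
    f=210/np.tan(np.radians(float(c['vertical_fov']))/2);p=c['R']@np.array(X)+c['t']
    r=np.hypot(*p[:2]);th=np.arctan2(r,p[2]);return np.array([c['cx']+p[0]/r*f*th,c['cy']+p[1]/r*f*th])
def wray(c,u,v,z):
    f=210/np.tan(np.radians(float(c['vertical_fov']))/2);a=np.array([u-c['cx'],v-c['cy']],float)
    r=np.hypot(*a);th=r/f;d=np.array([*(a/r*np.sin(th)),np.cos(th)])
    o=-c['R'].T@c['t'];w=c['R'].T@d;return o+w*(z-o[2])/w[2]
E
python3 - <<'E'
from h import *
c=np.load('pics/w2.npz');im=cv2.imread('pics/w2.png')
hsv=cv2.cvtColor(im,cv2.COLOR_BGR2HSV);m=((hsv[...,0]<8)|(hsv[...,0]>172))&(hsv[...,1]>120)&(hsv[...,2]>60)
m[240:]=0;m[:,:245]=0;m[:,300:]=0
ys,xs=np.nonzero(m[:228]);(u,v),(a,b),_=cv2.fitEllipse(cv2.convexHull(np.stack([xs,ys],1).astype(np.float32)))
print('ring',u,v,a,b,'z.069',wray(c,u,v,.069))
T=np.array([.6392,.0379]);tz=.1744-.0709
ex,ey=np.array([.916,.401]),np.array([.401,-.916])
for d in(-.002,0,.002,.004):
  p=T+d*ex
  t=np.linspace(0,2*np.pi,60)
  top=[min(wproj(c,[*(p+r*(np.cos(k)*ex+np.sin(k)*ey)),z])[1] for k in t) for r,z in((.0035,tz),(.006,tz+.0025))]
  print(d,wproj(c,[*p,tz]),top)
g=cv2.cvtColor(im,cv2.COLOR_BGR2GRAY)
print(g[218:240,274]);print(g[234,262:286])
E
```

```text
ring 271.3065490722656 212.2904052734375 30.67548942565918 32.68037414550781 z.069 [0.64084381 0.03990692 0.069     ]
-0.002 [272.75459953 233.1709408 ] [np.float64(228.51205198005343), np.float64(226.399647690111)]
0 [272.74803066 230.51502228] [np.float64(225.82687940103594), np.float64(223.66932569781778)]
0.002 [272.74144617 227.84231075] [np.float64(223.12527967719817), np.float64(220.92236659950586)]
0.004 [272.73484705 225.15301092] [np.float64(220.40747791469317), np.float64(218.15901343635568)]
[134 139 161 173 141  91  64  79  92  96  96  95  95  95  95  93  92  93
  91  90  90  91]
[157 155 153 137 115 118 117 116 113 108 103  97  92  88  83  76  72  69
  65  64  92 146 157 155]
```

Call:
{"api": "apply_moves", "payload": {"delta_pos": [[0.35, -0.2, 1], [0, 0, 1.6], [0, 0, 0], [0, 0, 0]], "twist": [0, 0, 0, 0]}}

```text
t: 5.05
tool_pos: [0.6416, 0.0426, 0.1482]
orientation: [-3.075, -0.644, 0.001]
force: [-0.2, 0.9, -0.2]
opening: 0.0211
gripper_force: 20.0
```

Run:
```python
from h import *
print(robot.read_state()['tool_pos'])
a=snap('scene','scene3');w=snap('wrist','w3')
T=robot.read_state()['tool_pos'];print(T)
o=np.zeros((600,800,3),np.uint8)
f=lambda c,v0,v1,u0,u1,k:cv2.resize(c['frame'][v0:v1,u0:u1,::-1],None,fx=k,fy=k,interpolation=cv2.INTER_CUBIC)
o[:400,:400]=f(a,180,260,250,330,5)
o[:400,400:800]=f(w,190,270,232,312,5)
cv2.imwrite('pics/crop4.png',o)
```

```text
[0.64160367 0.04257025 0.14819168]
[0.64214264 0.04258636 0.14910254]
```

View pics/crop4.png

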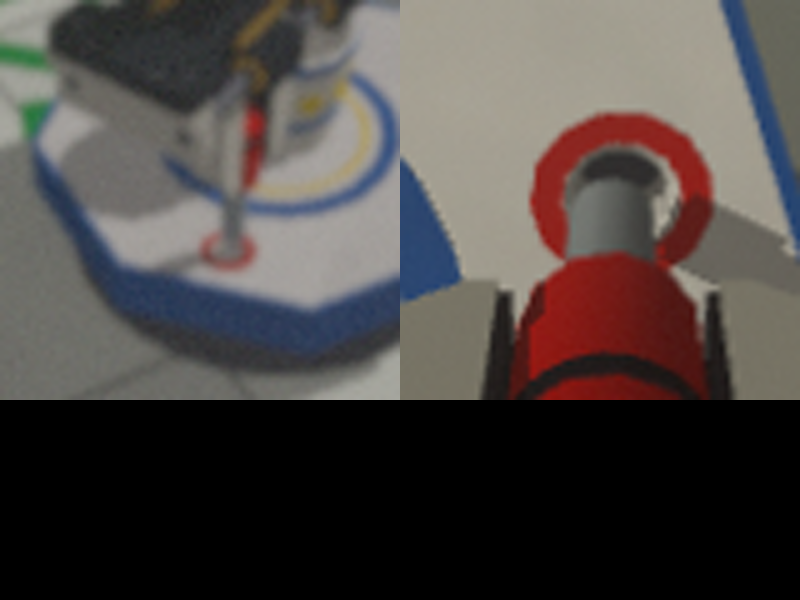

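Wrist crop: ring centre at about (622,200), shaft centre line at 611, tip upper edge at 178 (crop pixels, ×5). The tip is 8 mm above the head and about 1 mm off sideways. I'll calculate the fore-aft offset.

Run:
```python
from h import *
c=np.load('pics/w3.npz');im=cv2.imread('pics/w3.png')
h=cv2.cvtColor(im,cv2.COLOR_BGR2HSV);m=((h[...,0]<8)|(h[...,0]>172))&(h[...,1]>120)&(h[...,2]>60)
m[:,:245]=0;m[:,300:]=0;ys,xs=np.nonzero(m[:238]);
hull=cv2.convexHull(np.stack([xs,ys],1).astype(np.float32));(u,v),ab,_=cv2.fitEllipse(hull)
H=wray(c,u,v,.069);print(u,v,ab,H)
T=np.array([.6418,.0426]);tz=.1486-.0709
ex,ey=np.array([.916,.401]),np.array([.401,-.916]);t=np.linspace(0,2*np.pi,60)
for d in(-.004,-.003,-.002,-.001,0,.001):
  p=T+d*ex
  print(d,wproj(c,[*p,tz]).round(1),[min(wproj(c,[*(p+r*(np.cos(k)*ex+np.sin(k)*ey)),z])[1] for k in t).round(1) for r,z in((.0035,tz),(.006,tz+.0025))], (H[:2]-p)@ex,(H[:2]-p)@ey)
print(h[218:238,274,2])
```

```text
275.73211669921875 228.90835571289062 (32.943721771240234, 35.87720489501953) [0.64090902 0.03995462 0.069     ]
-0.004 [272.9 236.1] [np.float64(231.5), np.float64(229.4)] 0.002122494346401617 0.0020658881361235075
-0.003 [272.9 234.8] [np.float64(230.1), np.float64(228.0)] 0.0011226373464015918 0.002065888136123495
-0.002 [272.9 233.5] [np.float64(228.8), np.float64(226.7)] 0.00012278034640156386 0.002065888136123489
-0.001 [272.9 232.1] [np.float64(227.5), np.float64(225.3)] -0.0008770766535983594 0.002065888136123521
0 [272.9 230.8] [np.float64(226.1), np.float64(224.0)] -0.0018769336535983845 0.0020658881361235084
0.001 [272.9 229.5] [np.float64(224.8), np.float64(222.6)] -0.0028767906535984095 0.002065888136123496
[128 105  71  47  48  47  48  65  88  97  97  96  96  95  94  93  94  93
  93  92]
```

Call:
{"api": "apply_moves", "payload": {"delta_pos": [[-0.1, 0.12, 0], [0, 0, 0], [0, 0, 0.5], [0, 0, 0.5], [0, 0, 0.2], [0, 0, 0]], "twist": [0, 0, 0, 0, 0, 0], "squeeze": 10}}

```text
t: 5.9
tool_pos: [0.6412, 0.0411, 0.1361]
orientation: [-3.075, -0.644, 0.001]
force: [-0.2, -0.4, -1.3]
opening: 0.0217
gripper_force: 10.0
```

Call:
{"api": "apply_moves", "payload": {"delta_pos": [[0, 0, 0.5], [0, 0, 0.5], [0, 0, 0.5], [0, 0, 0], [0, 0, 0]], "twist": [0, 0, 0, 0, 0]}}

```text
t: 6.52
tool_pos: [0.6414, 0.041, 0.1217]
orientation: [3.075, 0.644, -0.0]
force: [0.2, 0.5, -0.8]
opening: 0.022
gripper_force: 10.0
```

Call:
{"api": "apply_moves", "payload": {"delta_pos": [[0, 0, 0], [0, 0, 0], [0, 0, -1], [0, 0, -2], [0, 0, -3.3], [0, 0, 0]], "twist": [0, 0, 0, 0, 0, 0], "gripper": 3.6}}

```text
t: 7.28
tool_pos: [0.6442, 0.041, 0.1905]
orientation: [3.073, 0.644, 0.013]
force: [-0.1, -1.0, 0.8]
opening: 0.0358
gripper_force: 0.0
```

Call:
{"api": "apply_moves", "payload": {"delta_pos": [[-1.1, -3.3, 0], [-1.1, -3.3, 0], [-1.1, -3.3, 0], [-1.1, -3.3, 0], [-1.2, -3.4, 0], [0, 0, 0], [0, 0, 0]], "twist": [0, 0, 0, 0, -0.16, -0.16, 0]}}

```text
t: 8.15
tool_pos: [0.5234, 0.171, 0.185]
orientation: [2.933, 1.125, 0.001]
force: [0.8, -0.4, -0.7]
opening: 0.0362
gripper_force: 0.0
```

Run:
```python
from h import *
s=robot.read_state();print(s['tool_pos'],s['orientation'],s['q'])
w=snap('wrist','w4');a=snap('scene','scene4')
H=np.array([.6408,.0399])
print('pred post',wproj(w,[.5232,.1711,.114]),'tcp col',wproj(w,[*s['tool_pos'][:2],.114]))
print('grip top if z=.122',proj(a,[*H,.122]))
o=np.zeros((600,800,3),np.uint8)
f=lambda c,v0,v1,u0,u1,k:cv2.resize(c['frame'][v0:v1,u0:u1,::-1],None,fx=k,fy=k,interpolation=cv2.INTER_CUBIC)
o[:400,:400]=f(a,170,250,250,330,5)
o[:400,400:800]=f(w,140,340,180,380,2)
cv2.imwrite('pics/crop5.png',o)
```

```text
[0.52341149 0.17098426 0.18503235] [2.93303203e+00 1.12510695e+00 9.10115108e-04] [ 2.22679583e-01  3.16297662e-02  1.70018476e+00 -8.53228692e-05
  1.40918050e+00  1.06091408e+00]
pred post [272.78460089 230.69708103] tcp col [273.10972829 230.59053955]
grip top if z=.122 (np.float64(297.30485691057453), np.float64(214.41432445125935))
```

View pics/crop5.png

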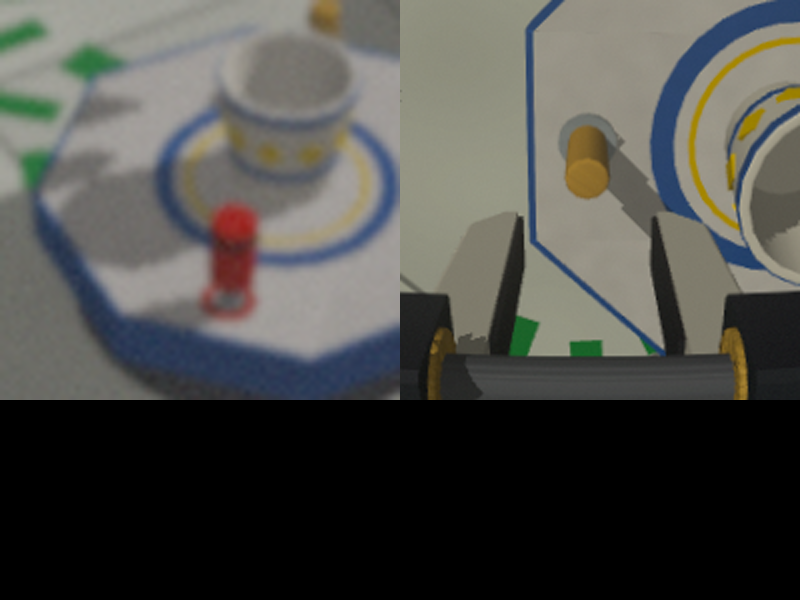

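Scene: the pin stands upright in the hole with its grip about 15 mm above the head, top at (297,213) as predicted. Wrist: post top at (273.5,229.5), within 1 mm of the TCP column. I'll go down and grip the post lightly, so the pads slip once the head locks.

Call:
{"api": "apply_moves", "payload": {"delta_pos": [[0.1, 0, 2], [0, 0, 2.5], [0, 0, 2.5], [0, 0, 1.3], [0, 0, 0]], "twist": [0, 0, 0, 0, 0]}}

```text
t: 8.88
tool_pos: [0.5232, 0.1709, 0.0998]
orientation: [-2.933, -1.124, 0.005]
force: [-0.9, 0.0, 0.3]
opening: 0.0363
gripper_force: 0.0
```

Call:
{"api": "apply_moves", "payload": {"delta_pos": [[0, 0, 0], [0, 0, 0], [0, 0, 0], [0, 0, 0], [0, 0, 0]], "twist": [0, 0, 0, 0, 0], "gripper": 0.8, "squeeze": 5}}

```text
t: 9.5
tool_pos: [0.5246, 0.1721, 0.1027]
orientation: [-2.932, -1.126, -0.002]
force: [-3.3, 3.9, 5.9]
opening: 0.0159
gripper_force: 5.0
```

Call:
{"api": "apply_moves", "payload": {"delta_pos": [[-0.31, 0.005, 0], [-0.31, 0.005, 0], [-0.31, 0.005, 0], [-0.31, 0.005, 0], [-0.31, 0.005, 0], [-0.31, 0.005, 0], [-0.31, 0.005, 0], [-0.31, 0.005, 0]], "twist": [-0.035, -0.035, -0.035, -0.035, -0.035, -0.035, -0.035, -0.035]}}

```text
t: 10.5
tool_pos: [0.5085, 0.1533, 0.1027]
orientation: [-2.745, -1.525, -0.002]
force: [-3.4, 4.7, 7.0]
opening: 0.0157
gripper_force: 5.0
```

```bash
cat > chk.py <<'E'
from h import *
s=robot.read_state();p=s['tool_pos'];A=np.array([.582,.1055]);r=p[:2]-A
th=np.arctan2(*(r[::-1]));th0=np.arctan2(.0656,-.0588)
print('R',np.linalg.norm(r),'turned',(th-th0)%(2*np.pi),p,'F',s['force'].round(1))
a=robot.read_camera('scene');f=a['frame'];cv2.imwrite('pics/last.png',f[:,:,::-1])
h=cv2.cvtColor(f,cv2.COLOR_RGB2HSV);m=((h[...,0]<8)|(h[...,0]>172))&(h[...,1]>160)&(h[...,2]>80);m[:150]=0;m[280:]=0;m[:,:200]=0;m[:,375:]=0
n,l,st,ce=cv2.connectedComponentsWithStats(m.astype(np.uint8))
for i in range(1,n):
  if st[i,4]>10:print('red',st[i],ce[i].round(1))
for t in (th,):
  Hx=A-.088*np.array([np.cos(t),np.sin(t)])
  print('expected top up',np.round(proj(a,[*Hx,.122]),1),'down',np.round(proj(a,[*Hx,.107]),1))
E
python3 chk.py
```

```text
R 0.08770284720850384 turned 0.26352040048566394 [0.50847139 0.15330516 0.10267499] F [-3.4  4.7  7. ]
red [304 214   7   6  36] [307.  216.5]
red [304 223   6   5  22] [306.3 224.9]
expected top up [307.5 215.7] down [307.1 220.4]
```

Call:
{"api": "apply_moves", "payload": {"delta_pos": [[-0.31, 0.005, -0.1], [-0.31, 0.005, -0.1], [-0.31, 0.005, 0], [-0.31, 0.005, 0]], "twist": [-0.035, -0.035, -0.035, -0.035]}}

```text
t: 11.05
tool_pos: [0.502, 0.1413, 0.1029]
orientation: [-2.633, -1.714, 0.001]
force: [1.0, 1.6, -4.1]
opening: 0.0156
gripper_force: 5.0
```

Call:
{"api": "apply_moves", "payload": {"delta_pos": [[-0.22, 0.003, 0], [-0.22, 0.003, 0], [-0.22, 0.003, 0], [-0.22, 0.003, 0]], "twist": [-0.025, -0.025, -0.025, -0.025]}}

```text
t: 11.55
tool_pos: [0.4989, 0.1331, 0.1033]
orientation: [-2.543, -1.843, 0.001]
force: [-0.7, 2.2, -7.4]
opening: 0.0156
gripper_force: 5.0
```

```bash
python3 chk.py
```

```text
R 0.087561026339794 turned 0.5190518678531033 [0.4989103  0.13312308 0.10326924] F [-0.7  2.2 -7.4]
red [314 213   7   7  37] [316.9 215.8]
red [314 221   5   7  26] [316.  224.1]
expected top up [317.4 215.1] down [316.9 219.8]
```

Call:
{"api": "apply_moves", "payload": {"delta_pos": [[-0.22, 0.003, 0.1], [-0.22, 0.003, 0], [-0.22, 0.003, 0], [-0.22, 0.003, 0]], "twist": [-0.025, -0.025, -0.025, -0.025]}}

```text
t: 12.1
tool_pos: [0.4968, 0.1251, 0.1032]
orientation: [-2.448, -1.968, 0.0]
force: [-4.5, 2.4, 0.7]
opening: 0.0161
gripper_force: 5.0
```

```bash
python3 chk.py
```

```text
R 0.08746137163870034 turned 0.6145330957457729 [0.49675241 0.12505352 0.10323595] F [-4.5  2.4  0.7]
red [317 212   8   7  35] [320.7 215. ]
red [317 220   6   7  19] [319.5 222.9]
expected top up [320.9 214.5] down [320.4 219.2]
```

Call:
{"api": "apply_moves", "payload": {"delta_pos": [[-0.22, -0.04, 0], [-0.22, 0.003, 0], [-0.22, 0.003, 0], [-0.22, 0.003, 0]], "twist": [-0.025, -0.025, -0.025, -0.025]}}

```text
t: 12.65
tool_pos: [0.4952, 0.1162, 0.1032]
orientation: [-2.347, -2.089, -0.0]
force: [-4.5, 1.1, 2.4]
opening: 0.0155
gripper_force: 5.0
```

```bash
python3 chk.py
```

```text
R 0.08742188997616906 turned 0.7177765894408119 [0.49523034 0.11615896 0.10321942] F [-4.5  1.1  2.4]
red [321 211   7   6  33] [324.  213.8]
red [320 221   6   5  14] [322.7 223.1]
expected top up [324.5 213.5] down [324.  218.2]
```

Call:
{"api": "apply_moves", "payload": {"delta_pos": [[-0.22, -0.04, 0], [-0.22, 0.003, 0], [-0.22, 0.003, 0], [-0.22, 0.003, 0]], "twist": [-0.025, -0.025, -0.025, -0.025]}}

```text
t: 13.2
tool_pos: [0.4946, 0.1073, 0.1032]
orientation: [2.239, 2.203, 0.001]
force: [-3.6, 1.6, 3.9]
opening: 0.0162
gripper_force: 5.0
```

```bash
python3 chk.py
```

```text
R 0.08740769561523644 turned 0.8198901741102564 [0.49460999 0.10725818 0.10316911] F [-3.6  1.6  3.9]
red [326 209   7   7  32] [329.2 211.8]
red [325 218   6   6  21] [327.  220.4]
expected top up [327.9 212.3] down [327.3 217. ]
```

Call:
{"api": "apply_moves", "payload": {"delta_pos": [[-0.22, -0.03, 0], [-0.22, 0.003, 0], [-0.22, 0.003, 0], [-0.22, 0.003, 0]], "twist": [-0.025, -0.025, -0.025, -0.025]}}

```text
t: 13.75
tool_pos: [0.4948, 0.0991, 0.1031]
orientation: [2.126, 2.312, 0.003]
force: [2.4, 6.3, 3.2]
opening: 0.0159
gripper_force: 5.0
```

```bash
python3 chk.py
```

```text
R 0.08740633582894335 turned 0.9130529660376769 [0.49482675 0.09912093 0.10308194] F [2.4 6.3 3.2]
red [327 213   7   6  31] [329.7 215.5]
red [326 222   6   6  19] [328.2 224.7]
expected top up [330.8 211. ] down [330.2 215.7]
```

The pin has dropped: its top is at row 215.5, predicted 215.7 when home. The tangential force has also jumped to 6 N, so the head is locked. I'll let go and lift.

Call:
{"api": "apply_moves", "payload": {"delta_pos": [[0.1, 0, 0], [0, 0, 0], [0, 0, 0], [0, 0, -2], [0, 0, -3], [0, 0, -4], [0, 0, -4], [0, 0, 0]], "twist": [0, 0, 0, 0, 0, 0, 0, 0], "gripper": 4}}

```text
t: 14.8
tool_pos: [0.4961, 0.0998, 0.2366]
orientation: [2.125, 2.307, 0.008]
force: [0.2, 0.8, -0.2]
opening: 0.0398
gripper_force: 0.0
```

Run:
```python
from h import *
s=robot.read_state();print(s['tool_pos'],s['force'].round(1))
a=snap('scene','scene5')
cv2.imwrite('pics/crop6.png',cv2.resize(a['frame'][140:290,240:390,::-1],None,fx=4,fy=4,interpolation=cv2.INTER_CUBIC))
```

```text
[0.49609623 0.09981666 0.2366279 ] [ 0.2  0.8 -0.2]
```

View pics/crop6.png

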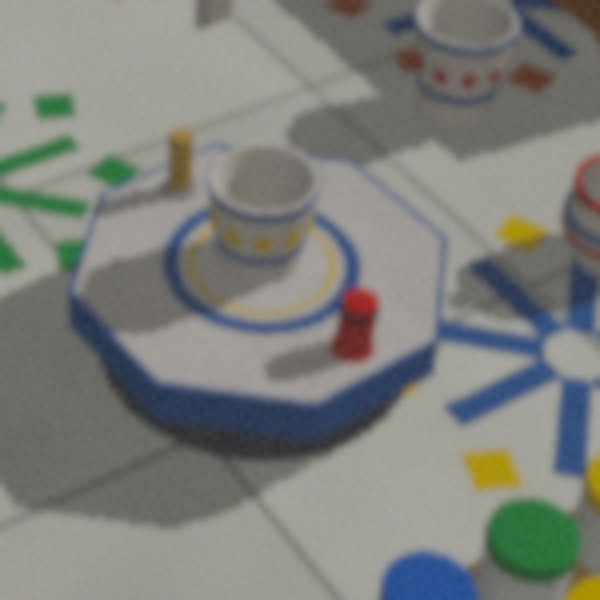

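The grip sits on the head at crop (355,325) with no shaft visible. The cup stands on the ringed middle at (263,205) and the arm is clear, so I'll hand in.

```bash
python3 -c "
from plant import robot;print(robot.close_job())"
```

```text
the job is handed in; nothing more can be done
None
```

The job is handed in: the pin dropped fully home after about 0.9 rad anticlockwise, the head locked without being forced, the cup still stands on the middle, and I saw no other piece disturbed (the verdict was not reported back).

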